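# Hang the red toy rocket on the snap hook

### The job

Take the red toy rocket off the sloping rest and hang it on the snap hook of the display rail: push its steel eye against the hook's orange sprung gate until it passes inside and the gate snaps shut behind it, then let go so that the rocket hangs freely, and wait until it has all but stopped swinging. Leave the other toys and goods where they are.

Things in the scene. Friction and masses are not known exactly. Their poses are not given: they have to be found in the camera images.
- red_rocket_mid (a point): Centre of the loose red toy rocket (40-85 g): bar 22 mm wide (y), 18 mm thick (z), from 35 mm behind this point to 25 mm ahead, nose cone to 37 mm. x runs along it to nose and eye, z out of its upper face; grip across y. Once hung and let go it swings for about 5 s. Fins, 40 mm wide, 18 to 34 mm behind. Starts on the rest, eye uphill, x rising 35 degrees.
- red_rocket_eye (a point): Middle of the far bar (wire centre) of the red rocket's eye, 63 mm ahead of red_rocket_mid along its x; same axes. The eye is a rigid closed loop of 4 mm steel wire in the rocket's xy plane; its opening is 20 mm wide (y) and runs from 38 to 61 mm ahead of red_rocket_mid; the far bar is slightly bowed, 3 mm over its middle 15 mm.
- rest: Fixed plywood rest, 270 mm wide (y), slope rising at 35 degrees along its +x (away from the robot's side), top edge about 100 mm up; origin on the table under its centre. Red, blue and yellow rockets lie on it in any order, 90 mm apart, each on a strip 14 mm wide and 16 mm high, tails against a lip 24 mm high. The plywood is 25 mm below a rocket's centre, square to the slope.
- hook_nose (a point): Tip (wire centre) of the fixed snap hook's nose, 200 mm above the table. Axes: z up, y along the rail, x level, away from the robot's side. The hook is 6 mm wire bent in the xz plane. In these axes call P = (0.574, 0, -0.819) the push-in direction, E = (0.819, 0, 0.574). The nose runs along P from its tip; the hook's bottom lies 36 mm along P and runs along E; the spine is 32 mm along E.
- hook_seat (a point): Where the wire centre of the eye's far bar rests when the rocket hangs: inside the bend, 32 mm along P and 9 mm along E from hook_nose (same axes). The nose passes through the eye's opening; the far bar, best 7 to 11 mm along E from the nose, presses the gate along P and goes 22 to 30 mm past the tip before the gate snaps back behind it.
- gate (a joint): Angle of the hook's orange gate, a 5 mm rod 27 mm long hinged on the spine 32 mm along E from hook_nose and closing the mouth level with the nose tip: 0 shut, growing to 1.25 rad as it swings inward (along P). A spring shuts it; it yields to about 1 to 3 N near the nose and cannot swing outward.
- rail_mid (a point): Centre of the level bar (16 mm thick, along y) that carries the hook, 75 mm straight above hook_nose, on two posts 130 mm to either side; base plate 130 x 300 x 10 mm. The bar leaves no room for an upright gripper at the hook: lean the tool about 35 degrees, fingers pointing along P. The hook's stem joins the bar from the far side.
- blue_rocket_mid (a point): Centre of the blue rocket, same shape as the red one; leave it.
- yellow_rocket_mid (a point): Centre of the yellow rocket, same shape as the red one; leave it.
- toy_car: Loose green toy car, 75 x 46 x 40 mm, origin under its centre; leave it.
- marble_jar: Loose amber jar, 72 mm across, 110 mm high, origin under its centre; leave it.
- game_box: Loose blue box, 90 x 130 x 45 mm, origin under its centre; leave it.
- pen_cup: Loose yellow cup, 72 mm across, 90 mm high, origin under its centre; leave it.
- spool: Loose orange spool, 50 mm across, 44 mm high, origin under its centre; leave it.
Things that resemble listed ones, but are neither listed nor needed, are in the scene too. What is shaped like the part that bears red_rocket_mid but green is not meant.

How it is judged:
On the way, in this order (a step that is already met when the one before it is completed fails the run):
1. the red rocket is taken off the rest (distance of red_rocket_mid from where it was at the start of the episode above 0.05 m and value of joint gate below 0.15 rad), for 0.1 s.
2. the red rocket's eye pushes the gate inward (value of joint gate above 0.3 rad and contact force between red_rocket and gate above 0.2 N), for 0.02 s.
3. the eye is inside the hook and the gate is shut behind it (value of joint gate below 0.12 rad and distance between red_rocket_eye and hook_seat below 0.015 m), for 0.2 s.
At the end, for the whole second after the job is handed in: The far bar of the red rocket's eye rests in the hook's bend (within 12 mm of hook_seat), the gate is shut (under 0.12 rad), the rocket hangs eye up within 0.35 rad of vertical and has all but stopped swinging (under 0.25 m/s) (distance between red_rocket_eye and hook_seat below 0.012 m and value of joint gate below 0.12 rad and angle between red_rocket_mid's own x axis and vertical below 0.35 rad and linear speed of red_rocket below 0.25 m/s); the robot touches nothing.
It fails at once if another toy or bystander is moved more than 30 mm (distance of any of blue_rocket_mid, yellow_rocket_mid, toy_car, marble_jar, game_box, pen_cup, spool from where it was at the start of the episode above 0.03 m).
It also fails if it takes over 64 s, if anything falls off the work surface, if the arm or the gripper's body presses on something with over 40 N, if the wrist force passes 120 N, or if a joint passes its speed limit or range.

### The arm

A 7-joint arm with a two-finger parallel gripper is mounted at the origin on the work surface. World frame = base frame: x ahead of the robot, y to its left, z up, the work surface at z = 0. Lengths are in m, angles in rad, forces in N, time in s.
With the tool pointing down it reaches from about 0.4 to 0.875 m from the base axis. Payload 4.4 kg.
Tool frame: the origin (TCP) lies midway between the tips of the shut fingers; the grasp point (between the pads) lies 19 mm behind it; z points along the fingers, y is the line along which they close (so a half turn about z gives the same grasp; the last joint's range is limited). The gripper opens to 85 mm and grips with 20 to 120 N. Pads are 22 mm wide; open, the fingers measure 114 mm over their backs; the gripper's body (76 mm by 85 mm) begins 54 mm behind the grasp point. The pads swing forward as they close: fully open they stand 13 mm farther back than shut.
Start: joints at [-1.271, 0.628, 0.038, 1.517, -0.027, 0.996, -0.02], TCP at [0.232, 0.607, 0.209] pointing down, gripper open.
Joint ranges: [-3.06, 3.06], [-0.37, 2.12], [-1.25, 1.32], [0.18, 2.47], [-1.1, 4.24], [0.23, 1.98], [-2.94, 2.94]. Speed limits (rad/s): [2.57, 2.57, 3.14, 3.14, 3.14, 3.14, 3.14].

### API

Orientations are given as a 3x3 rotation matrix whose columns are the frame's x, y, z axes.
In Python, from station import env, vision, finish_job gives the robot as it stands.
- The arm moves only by the shell command python3 -m crank 'ROWS' [OPENING] [FORCE]. ROWS is JSON, a list that holds one entry, the list of rows, each a list of 6 numbers: the shift along the tool's x, y, z as a fraction of full scale, then the turn, a rotation vector about the tool's x, y, z as a fraction of full scale. A call has 1 to 12 rows; each row is the pose to reach, as a shift and turn from the pose commanded when the call began, along the tool's axes at that moment, turning the shorter way round; what a row does not reach only later rows make up. Full scale, the value 1, is 750 mm for a shift and 2 pi rad for a turn. A row lasts 1/8 s, in which the tool goes at most 62.5 mm and 10.7 degrees, less where a joint would pass 70% of its speed; a pose out of reach is approached as far as the arm can. A call with a number of a shift or a turn outside -1 to 1 is refused whole. A call with a gripper value outside its range is refused whole. OPENING is the closure, from -1 (fully open) to 1 (shut), set as the call begins (- or left out, the last holds). The fingers move at their own pace and stop on an object; FORCE is the grip in N (left out, the last holds). Time passes only in rows, so rows that repeat a pose let the fingers close. It gives the time, the measured TCP pose, the force, the opening and the grip force at its end, in the units of the state.
- env.get_state(): the state, without advancing time (a new reading comes with each control period).
- vision.capture(name): name is "side" or "top"; returns (picture, depth): 384x512x3 uint8, red, green, blue; 384x512 float32, m along the optical axis (not along the pixel's ray), 0 where there is no reading.
- vision.camera_params(name): a dict with "mtx" (3x3 intrinsics, pixels), "rvec" (rotation vector, rad) and "tvec" (3), from world to camera coordinates, as OpenCV has them. Camera axes: x right, y down, z forward; pixel columns grow to the right and rows downward; lengths in m; the calibration is good to about 2 mm. A picture is of the moment at which its call begins. camera_params takes no time and is no camera call.
- finish_job(): hands the job in; it is judged then, once.
The state is a dict: "time_s": time; "joint_positions": joint angles; "qvel": joint speeds; "tau": joint torques, N m; "tcp_pos": TCP position; "orientation": TCP orientation; "force": force on the tool from outside, world axes, zero at the start; "moment": the same for the moment, N m; "gripper_width": finger opening in m; "grasp_force": force on a finger pad.
Only numpy, scipy, OpenCV 4.12 (cv2) and the standard library are available. Lean on these libraries where they do the work, as an engineer would, in place of code of your own. Each camera call takes 0.05 s, during which the arm holds its last target. There are 200 camera calls.

## Working session

There is one attempt and no reset: what is moved stays moved. The work goes in short steps, Python scripts to look and compute and a shell command to move; the robot and the scene stay as the last step left them, time stands still between calls to the robot, and variables do not carry over. Pictures are saved under pics/ and viewed, at most 12 in all, crops included, and the job is handed in when it is done.

```bash
mkdir -p pics
cat > h.py <<'E'
import numpy as np, cv2
from station import env, vision, finish_job
def cam(n):
    p=vision.camera_params(n); R=cv2.Rodrigues(np.array(p["rvec"],float))[0]
    return np.array(p["mtx"],float),R,np.array(p["tvec"],float).ravel()
def cloud(n,d):
    K,R,t=cam(n); v,u=np.mgrid[:d.shape[0],:d.shape[1]]
    c=np.stack([(u-K[0,2])/K[0,0]*d,(v-K[1,2])/K[1,1]*d,d],-1)
    return (c-t)@R
def proj(n,X):
    K,R,t=cam(n); c=np.atleast_2d(X)@R.T+t; q=c@K.T; return q[:,:2]/q[:,2:]
def save(f,im,s=1): cv2.imwrite(f,cv2.resize(im[:,:,::-1],None,fx=s,fy=s,interpolation=cv2.INTER_CUBIC))
E
python3 - <<'E'
from h import *
for n in("side","top"):
    im,d=vision.capture(n); np.savez(n+"0.npz",im=im,d=d); save(f"pics/{n}0.png",im,1.5)
    K,R,t=cam(n); print(n,K[0,0],-R.T@t,R[2])
s=env.get_state();print(s["tcp_pos"],s["orientation"],s["time_s"])
E
```

```text
side 490.90805240723466 [0.36232376 1.34134367 1.05115151] [ 0.11624301 -0.83128895 -0.54354966]
top 377.3379858020642 [0.44464764 0.00385794 1.22346696] [ 1.14312131e-01  8.08077093e-04 -9.93444555e-01]
[0.23224309 0.60644616 0.20827481] [[-9.33841392e-01  3.57686808e-01 -6.33402106e-04]
 [ 3.57687369e-01  9.33839964e-01 -1.63339745e-03]
 [ 7.25147874e-06 -1.75189409e-03 -9.99998465e-01]] 0.1
```

View pics/side0.png

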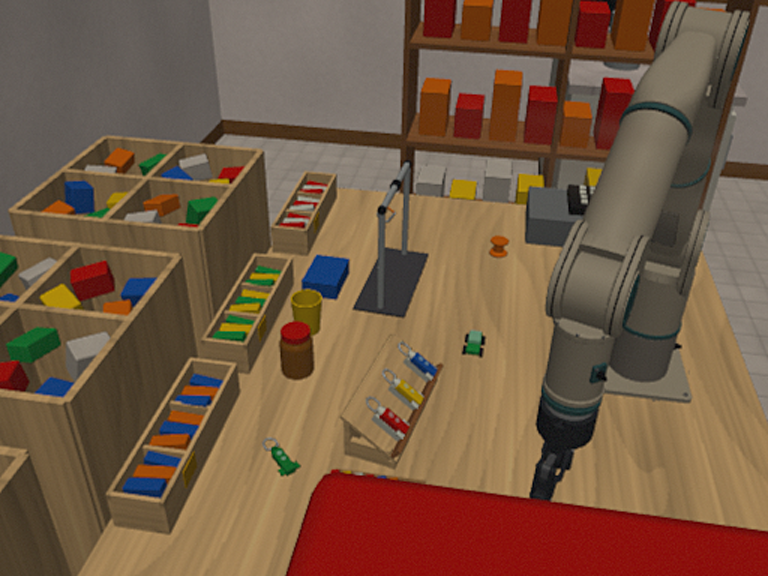

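View pics/top0.png

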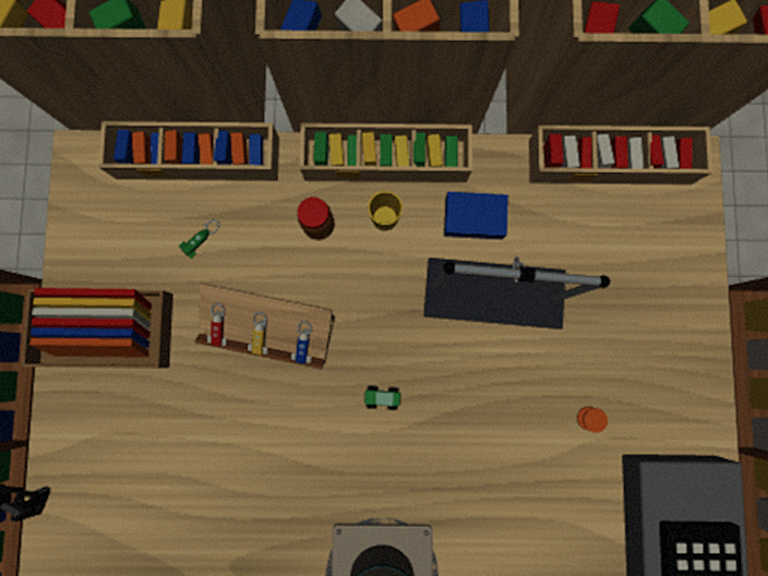

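The top view shows the red rocket at (217,327), yellow at (258,336) and blue at (303,345), all on the rest. A green look-alike lies on the table at (200,238), and the rail's hook is near (520,268). Only the one at (217,327) is red and on the rest, so that's the target. In the side view it is at (390,418). I'll confirm with an enlarged crop and measure.

Run:
```python
from h import *
D={n:np.load(n+"0.npz") for n in("side","top")}
a=cv2.resize(D["top"]["im"][180:260,125:235],None,fx=3.6,fy=3.6,interpolation=cv2.INTER_CUBIC)
b=cv2.resize(D["top"]["im"][165:225,275:415],None,fx=2.8,fy=2.8,interpolation=cv2.INTER_CUBIC)
c=cv2.resize(D["side"]["im"][215:315,220:300],None,fx=2.9,fy=2.9,interpolation=cv2.INTER_CUBIC)
e=cv2.resize(D["side"]["im"][100:215,230:290],None,fx=2.55,fy=2.55,interpolation=cv2.INTER_CUBIC)
W=np.zeros((600,800,3),np.uint8)
for im,(x,y) in((a,(0,0)),(b,(400,0)),(c,(0,300)),(e,(400,300))): 
    h,w=im.shape[:2]; im=im[:600-y,:800-x]; W[y:y+im.shape[0],x:x+im.shape[1]]=im
save("pics/crop1.png",W)
hs={"red":((0,8),(172,180)),"yellow":((22,33),),"blue":((105,125),)}
box={"top":(195,245,130,225),"side":(220,300,235,300)}
for n in D:
    P=cloud(n,D[n]["d"]);H=cv2.cvtColor(D[n]["im"],cv2.COLOR_RGB2HSV).astype(int)
    r=box[n]
    for k in hs:
        m=np.zeros(H.shape[:2],bool)
        for lo,hi in hs[k]: m|=(H[...,0]>=lo)&(H[...,0]<=hi)
        m&=(H[...,1]>175)&(H[...,2]>60)
        z=np.zeros_like(m); z[r[0]:r[1],r[2]:r[3]]=1; m&=z
        nc,l,st,ce=cv2.connectedComponentsWithStats(m.astype(np.uint8)); i=1+st[1:,4].argmax(); m=l==i
        p=P[m&(D[n]["d"]>0)]; print(n,k,m.sum(),ce[i].round(1),np.median(p,0).round(4),p.mean(0).round(4))
# rest plane from plywood (top)
for n in D:
    P=cloud(n,D[n]["d"]);r=box[n];q=P[r[0]:r[1],r[2]:r[3]].reshape(-1,3)
    q=q[(q[:,2]>.03)&(q[:,2]<.11)]
    best=0;g=np.random.default_rng(0)
    for _ in range(2000):
        s=q[g.choice(len(q),3)];nn=np.cross(s[1]-s[0],s[2]-s[0])
        if np.linalg.norm(nn)<1e-5: continue
        nn/=np.linalg.norm(nn);nn*=np.sign(nn[2]); k=abs((q-s[0])@nn)<.003
        if abs(np.degrees(np.arccos(nn[2]))-35)<4 and k.sum()>best: best=k.sum();B=k
    c=q[B].mean(0);nn=np.linalg.svd(q[B]-c)[2][2];nn*=np.sign(nn[2])
    print(n,"plane",best,len(q),c.round(4),nn.round(4),np.degrees(np.arccos(nn[2])),"yaw",np.degrees(np.arctan2(-nn[1],-nn[0])))
# rail bar: points z 0.2..0.3
    
    x=P.reshape(-1,3);x=x[(x[:,2]>.25)&(x[:,2]<.32)&(x[:,0]>.5)&(x[:,0]<.9)&(abs(x[:,1])<.5)]
    c=x.mean(0);print(n,"bar",len(x),c.round(4),np.linalg.svd(x-c)[2][0].round(4),x.min(0),x.max(0))
```

```text
side red 118 [262.6 281. ] [0.4958 0.3485 0.0753] [0.4951 0.3469 0.0756]
side yellow 117 [272.5 261.7] [0.4793 0.2632 0.0752] [0.4788 0.2626 0.0751]
side blue 85 [282.  243.2] [0.4617 0.1751 0.0748] [0.4616 0.1745 0.0756]
top red 79 [143.6 222.7] [0.4866 0.3381 0.0775] [0.4887 0.338  0.0782]
top yellow 20 [170.9 231.9] [0.4619 0.2586 0.0711] [0.4621 0.256  0.0715]
top blue 64 [200.6 234.1] [0.4552 0.1648 0.0801] [0.4561 0.1646 0.0791]
side plane 1387 2926 [0.5264 0.2649 0.0697] [-0.563   0.1106  0.819 ] 35.015257754949616 yaw -11.112661145813993
side bar 232 [ 0.5873 -0.2168  0.2754] [ 0.087   0.9962 -0.0091] [ 0.56754491 -0.37194882  0.25038602] [ 0.60715283 -0.0925675   0.28544328]
top plane 2078 3406 [0.5177 0.2401 0.07  ] [-0.5616  0.1078  0.8204] 34.877575525041316 yaw -10.869750810633873
top bar 760 [ 0.5864 -0.2378  0.2815] [-0.0807 -0.9967  0.0016] [ 0.56769649 -0.37621182  0.25007825] [ 0.60675037 -0.09858834  0.28996863]
```

View pics/crop1.png

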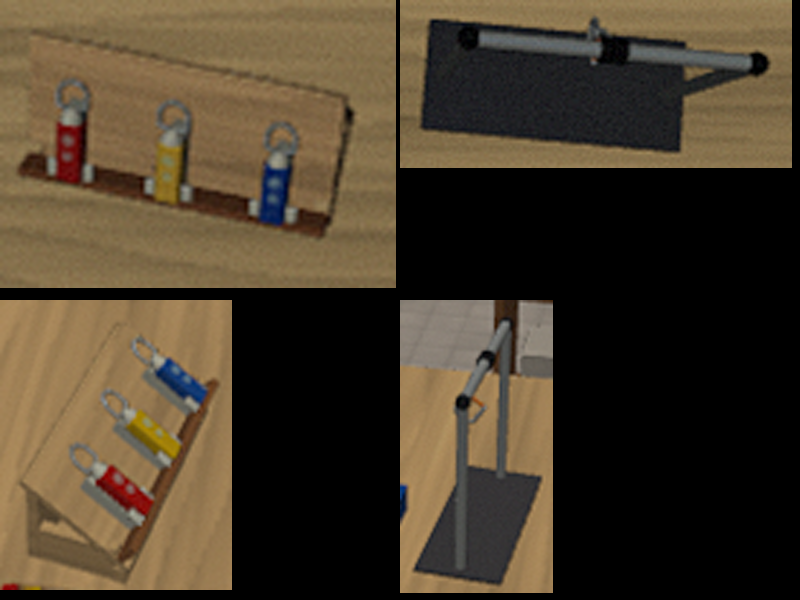

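The crop confirms the red rocket is on the rest, eye uphill, at crop (70,150). The hook and its orange gate hang below the bar near side pixel (258,142), and the stem shows near top pixel (344,176). Next I'll measure the hook in detail.

```bash
python3 - <<'E'
from h import *
D={n:np.load(n+"0.npz") for n in("side","top")}
np.set_printoptions(suppress=True,precision=4,linewidth=200)
for n in D:
    P=cloud(n,D[n]["d"]); V=D[n]["im"].max(-1)
    m=(P[...,2]>.266)&(P[...,2]<.3)&(P[...,0]>.5)&(P[...,0]<.7)&(P[...,1]<-.05)&(P[...,1]>-.42)
    x=P[m]; f=np.polyfit(x[:,1],x[:,0],1); e=x[:,0]-np.polyval(f,x[:,1]); k=abs(e)<.008; f=np.polyfit(x[k,1],x[k,0],1)
    c=[x[k,1].min(),x[k,1].max()];print(n,"bar x=f(y)",f,"yaw",np.degrees(np.arctan(-f[0])),c,np.mean(c),np.polyval(f,-.2378),"z",x[k,2].max(),np.median(x[k,2]))
    b=m&(V<70); print(" dark",b.sum()); q=P[b]; print(np.histogram(q[:,1],bins=np.arange(-.4,-.08,.01))[0])
    hk=(P[...,2]>.13)&(P[...,2]<.268)&(P[...,0]>.5)&(P[...,0]<.72)&(P[...,1]<-.15)&(P[...,1]>-.32)
    v,u=np.nonzero(hk); 
    for a,bb in zip(u,v): print((a,bb),P[bb,a],D[n]["im"][bb,a]) if n=="side" or P[bb,a,2]>.2 else 0
E
python3 - <<'E'
import sys; sys.path.insert(0,'.')
from h import *
D={n:np.load(""+n+"0.npz") for n in("side","top")}
a=cv2.resize(D["side"]["im"][118:158,235:285],None,fx=8,fy=8,interpolation=cv2.INTER_CUBIC)
b=cv2.resize(D["top"]["im"][160:205,320:370],None,fx=8,fy=8,interpolation=cv2.INTER_CUBIC)
W=np.zeros((400,800,3),np.uint8);W[:320,:400]=a;W[:360,400:]=b
save("pics/crop2.png",W)
E
```

```text
side bar x=f(y) [0.0841 0.6049] yaw -4.8064061201095845 [np.float64(-0.37194881510236455), np.float64(-0.09256749994693202)] -0.2322581575246483 0.5849380362618414 z 0.28544328320775175 0.2786432135313628
 dark 78
[ 0  0  1  8  2  1  0  0  0  1  1  2  1  0  2  7  8 13  1  1  0  0  0  0  0  0  0  0  2 18  9]
(np.int64(264), np.int64(128)) [ 0.5839 -0.2234  0.2626] [138 123 104]
(np.int64(259), np.int64(138)) [ 0.6028 -0.2336  0.2152] [160  98  48]
(np.int64(259), np.int64(139)) [ 0.6033 -0.2377  0.2088] [135  73  28]
(np.int64(260), np.int64(139)) [ 0.5999 -0.2398  0.2081] [152  86  38]
(np.int64(260), np.int64(140)) [ 0.5994 -0.2369  0.2055] [134  84  40]
(np.int64(261), np.int64(140)) [ 0.5954 -0.2347  0.2071] [153  81  16]
(np.int64(261), np.int64(141)) [ 0.5953 -0.2346  0.2031] [128  81  45]
(np.int64(262), np.int64(141)) [ 0.592  -0.2375  0.2019] [138  85  58]
(np.int64(251), np.int64(142)) [ 0.6328 -0.2373  0.1935] [106 102  91]
(np.int64(263), np.int64(142)) [ 0.5882 -0.2374  0.1982] [122 119 113]
(np.int64(251), np.int64(143)) [ 0.6326 -0.2363  0.1899] [103  92  75]
(np.int64(
[... 3154 characters left out ...]
.2228] [63 54 49]
(np.int64(348), np.int64(178)) [ 0.6028 -0.238   0.2594] [11 10 14]
(np.int64(349), np.int64(178)) [ 0.6031 -0.2411  0.2574] [23 24 28]
(np.int64(344), np.int64(179)) [ 0.6066 -0.2373  0.2189] [49 43 38]
(np.int64(345), np.int64(179)) [ 0.6069 -0.2405  0.2171] [73 46 34]
(np.int64(342), np.int64(186)) [ 0.5902 -0.236   0.2002] [29 35 33]
(np.int64(343), np.int64(186)) [ 0.5895 -0.2376  0.2051] [96 77 64]
(np.int64(344), np.int64(186)) [ 0.5894 -0.2401  0.206 ] [101  73  60]
(np.int64(342), np.int64(187)) [ 0.5874 -0.2359  0.2003] [29 28 31]
(np.int64(343), np.int64(187)) [ 0.5874 -0.2386  0.2007] [80 84 89]
(np.int64(343), np.int64(188)) [ 0.5846 -0.2386  0.2004] [42 43 42]
```

View pics/crop2.png

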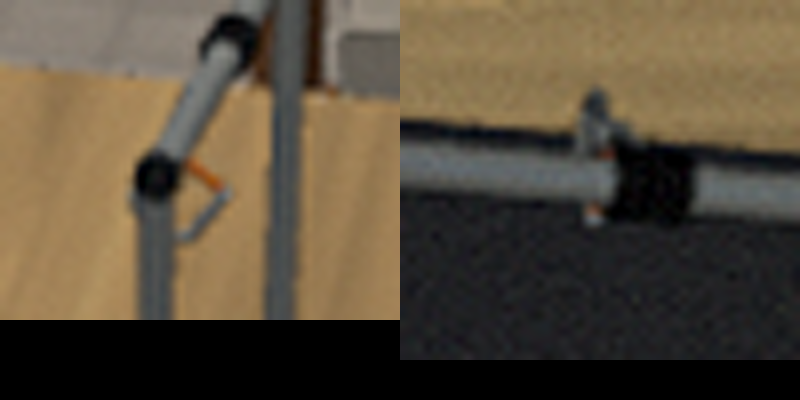

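The crops show the gate orange and shut, the nose tip at side (263,142) and the hook at top column 343.5. That puts hook_nose at about (0.587, -0.2385, 0.200), with yaw -4.7°. Next is the red rocket in the slope frame.

Run:
```python
from h import *
np.set_printoptions(suppress=True,precision=4,linewidth=200)
psi=np.radians(-11); c,s=np.cos(np.radians(35)),np.sin(np.radians(35))
u=np.array([c*np.cos(psi),c*np.sin(psi),s]); w=np.array([-np.sin(psi),np.cos(psi),0]); n_=np.cross(u,w)
o=np.array([.52,.25,.07]); M=np.c_[u,w,n_]
for n in("side","top"):
    D=np.load(n+"0.npz");P=cloud(n,D["d"]);q=(P-o)@M;im=D["im"].astype(int)
    H=cv2.cvtColor(D["im"],cv2.COLOR_RGB2HSV)
    reg=(abs(q[...,0])<.14)&(abs(q[...,1])<.15)&(abs(q[...,2])<.06)
    ply=reg&(abs(q[...,2])<.006); pp=q[ply]; h0=np.median(pp[:,2]); A=np.c_[pp[:,:2],np.ones(len(pp))];print(n,"ply h",h0,np.linalg.lstsq(A,pp[:,2],rcond=None)[0])
    for nm,m in(("red",(im[...,0]>1.8*im[...,1])&(im[...,0]>1.8*im[...,2])&(im[...,0]>60)),("blue",(im[...,2]>1.5*im[...,0])&(im[...,2]>60))):
        r=q[m&reg&(q[...,2]>h0+.012)];print(nm,len(r),"pct2/50/98",np.percentile(r,[2,50,98],axis=0).tolist())
        wc=np.median(r[:,1])
        g=reg&(abs(q[...,1]-wc)<.03)&(q[...,2]>h0+.014)&(q[...,0]>np.percentile(r[:,0],98)+.012)
        e=q[g];print("  eye",len(e),np.percentile(e,[2,50,98],axis=0).tolist() if len(e) else 0)
        wh=reg&(abs(q[...,1]-wc)<.03)&(q[...,2]>h0+.014)&~m&(q[...,0]<np.percentile(r[:,0],50)); e=q[wh];print("  fin",len(e),np.percentile(e,[2,50,98],axis=0).tolist())
```

```text
side ply h -0.00197272151686838 [-0.0139 -0.0011 -0.0019]
red 144 pct2/50/98 [[-0.06176422922139016, 0.07419585033705518, 0.01876317576442223], [-0.03195638217045812, 0.09223590533169337, 0.03011058943231608], [-0.004864346797071192, 0.09891269858984245, 0.036043688173993754]]
  eye 35 [[0.00789498083414716, 0.07032449834607699, 0.01974881188920173], [0.021070942929824324, 0.08870244124903119, 0.024446069194702446], [0.03409111836443712, 0.10040910890723038, 0.028763941147581462]]
  fin 102 [[-0.07497173946289773, 0.06593354830331077, 0.01320179461010238], [-0.06554245059073921, 0.09660338759128735, 0.022031621366255992], [-0.032875572042191964, 0.12133865779584783, 0.03387958476663622]]
blue 119 pct2/50/98 [[-0.060008493453268696, -0.10108962153942092, 0.018447425192670005], [-0.030430800530581104, -0.08444262715178726, 0.029727959178403117], [-0.005653646174912314, -0.07681384725314981, 0.0346343106003511]]
  eye 29 [[0.007425350617346647, -0.10811980945384676, 0.01838778774008622], [0.01994390337559571, -0.08925937952695966, 0.0250783865492915], [0.03216062717931954, -0.0756186491
[... 895 characters left out ...]
4, 0.10529266502326633, 0.034498115272713126]]
blue 89 pct2/50/98 [[-0.05809896233561407, -0.10368650135235737, 0.029994173818096947], [-0.030192823201324884, -0.09546291323130073, 0.034662092634396784], [-0.004755413642434361, -0.08656672232854647, 0.038103988729081606]]
  eye 34 [[0.0074463387227340335, -0.10707479323846117, 0.025307152596727334], [0.023681722756905835, -0.09338251978413754, 0.028364889739527527], [0.03537423600748843, -0.0808542202809314, 0.030657634497794076]]
  fin 101 [[-0.13859613070886578, -0.12373080840603447, 0.014838778965851448], [-0.06360242312175172, -0.10424872835195476, 0.024846357790208298], [-0.034335804918582735, -0.06756387305636438, 0.03525002966553217]]
```

```bash
cat >> h.py <<'E'
from scipy.spatial.transform import Rotation as Ro
np.set_printoptions(suppress=True,precision=4,linewidth=200)
C,S=np.cos(np.radians(35)),np.sin(np.radians(35))
def frame(yawdeg):  # columns u (uphill/E), w, n (=-P)
    a=np.radians(yawdeg); u=np.array([C*np.cos(a),C*np.sin(a),S]); w=np.array([-np.sin(a),np.cos(a),0]); return np.c_[u,w,np.cross(u,w)]
def toolR(F): return np.c_[-F[:,0],F[:,1],-F[:,2]]
def row(p,R):
    s=env.get_state(); T=np.array(s["orientation"]); d=T.T@(np.array(p)-s["tcp_pos"])/.75
    r=Ro.from_matrix(T.T@R).as_rotvec(); print("row",np.r_[d,r/(2*np.pi)].round(4).tolist(),"mm",(d*750).round(1),"deg",np.degrees(r).round(1))
FR=frame(-11); MID=np.array([.4982,.3403,.0729]); GR=MID+.006*FR[:,0]-.017*FR[:,2]
FH=frame(-4.7); NOSE=np.array([.587,-.2385,.200])
E
python3 -c "
from h import *
row(GR+.1*FR[:,2],toolR(FR))"
```

```text
row [-0.402, -0.2142, 0.0856, -0.0087, -0.097, -0.0267] mm [-301.5 -160.7   64.2] deg [ -3.1 -34.9  -9.6]
```

```bash
python3 -m crank '[[[-0.402,-0.2142,0.0,-0.0087,-0.097,-0.0267],[-0.402,-0.2142,0.0,-0.0087,-0.097,-0.0267],[-0.402,-0.2142,0.0,-0.0087,-0.097,-0.0267],[-0.402,-0.2142,0.0,-0.0087,-0.097,-0.0267],[-0.402,-0.2142,0.0,-0.0087,-0.097,-0.0267],[-0.402,-0.2142,0.0856,-0.0087,-0.097,-0.0267],[-0.402,-0.2142,0.0856,-0.0087,-0.097,-0.0267],[-0.402,-0.2142,0.0856,-0.0087,-0.097,-0.0267],[-0.402,-0.2142,0.0856,-0.0087,-0.097,-0.0267],[-0.402,-0.2142,0.0856,-0.0087,-0.097,-0.0267],[-0.402,-0.2142,0.0856,-0.0087,-0.097,-0.0267]]]' -0.2 60; python3 -c "
from h import *
row(GR+.1*FR[:,2],toolR(FR)); row(GR,toolR(FR)); im,d=vision.capture('side'); save('pics/s1.png',im[150:350,180:420],3); print(env.get_state()['joint_positions'])"
```

```text
time_s: 1.48
tcp_pos: [0.4565, 0.3498, 0.1455]
orientation: [[-0.804, 0.19, 0.564], [0.158, 0.982, -0.107], [-0.574, 0.003, -0.819]]
force: [0.0, 0.5, 0.5]
gripper_width: 0.0511
grasp_force: 0.0
row [0.0008, -0.0019, 0.0013, 0.0005, 0.0, -0.0002] mm [ 0.6 -1.4  1. ] deg [ 0.2  0.  -0.1]
row [0.0009, -0.0023, 0.1347, 0.0005, 0.0, -0.0002] mm [  0.6  -1.7 101. ] deg [ 0.2  0.  -0.1]
[-1.474   0.6757  0.6148  2.1621  0.886   0.254  -0.4838]
```

View pics/s1.png

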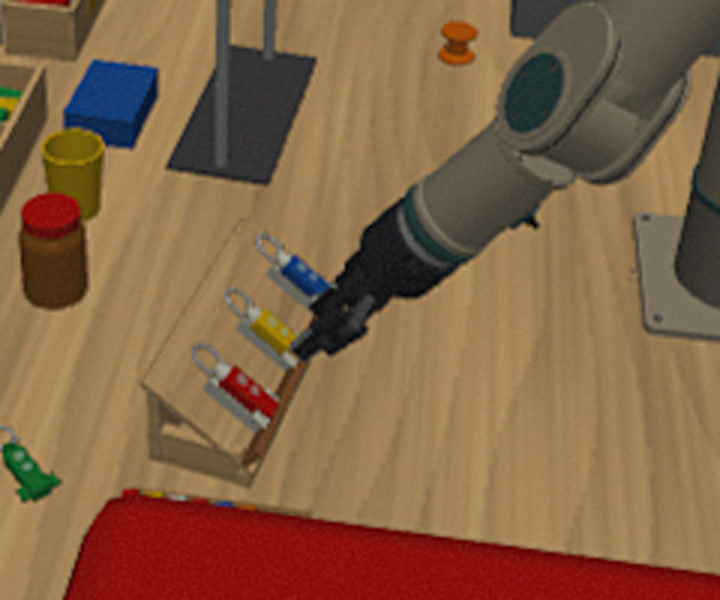

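The gripper at crop (320,330) is lined up above the red rocket at (245,390), and the other toys are untouched. I'll descend and grip.

```bash
python3 -m crank '[[[0.001,-0.002,0.05,0,0,0],[0.001,-0.002,0.09,0,0,0],[0.001,-0.002,0.115,0,0,0],[0.001,-0.002,0.1347,0,0,0],[0.001,-0.002,0.1347,0,0,0],[0.001,-0.002,0.1347,0,0,0]]]'; python3 -c "
from h import *
row(GR,toolR(FR)); print(env.get_state()['joint_positions'])"
```

```text
time_s: 2.28
tcp_pos: [0.5124, 0.3372, 0.0622]
orientation: [[-0.804, 0.191, 0.564], [0.157, 0.982, -0.108], [-0.574, 0.002, -0.819]]
force: [0.5, -0.1, -1.1]
gripper_width: 0.0512
grasp_force: 0.0
row [-0.0003, 0.0004, -0.0002, 0.0003, 0.0001, -0.0002] mm [-0.2  0.3 -0.1] deg [ 0.1  0.  -0.1]
[-1.2298  0.8224  0.4232  2.1332  1.6815  0.2505 -1.247 ]
```

```bash
python3 -m crank '[[[0,0,0,0,0,0],[0,0,0,0,0,0],[0,0,0,0,0,0],[0,0,0,0,0,0],[0,0,0,0,0,0]]]' 1 60; python3 -m crank '[[[0,0,-0.03,0,0,0],[0,0,-0.08,0,0,0],[0,0,-0.14,0,0,0],[0,0,-0.14,0,0,0]]]'
python3 - <<'E'
from h import *
F=FH; TG=lambda e,p: NOSE+(e-.057)*F[:,0]-p*F[:,2]+.017*-F[:,2]
# eye at E=e,P=p -> grasp pt (mid+6mm), TCP 17 deeper
print(TG(.009,-.06),env.get_state()['joint_positions']); row(TG(.009,-.06),toolR(F))
s,_=vision.capture('side'); save('pics/s2.png',s[130:330,180:420],3)
E
```

```text
time_s: 2.9
tcp_pos: [0.5124, 0.3373, 0.0623]
orientation: [[-0.804, 0.19, 0.564], [0.157, 0.982, -0.107], [-0.574, 0.003, -0.819]]
force: [-4.8, -0.3, 7.0]
gripper_width: 0.0193
grasp_force: 58.7
time_s: 3.4
tcp_pos: [0.4523, 0.3505, 0.1496]
orientation: [[-0.804, 0.189, 0.564], [0.158, 0.982, -0.102], [-0.573, 0.007, -0.82]]
force: [0.3, 0.5, -0.7]
gripper_width: 0.0193
grasp_force: 59.0
[ 0.5232 -0.2333  0.2077] [-1.3254  0.608   0.3679  2.1626  1.1324  0.4018 -0.7216]
row [-0.2437, -0.746, 0.0696, -0.0089, -0.0, -0.0147] mm [-182.8 -559.5   52.2] deg [-3.2 -0.  -5.3]
```

View pics/s2.png

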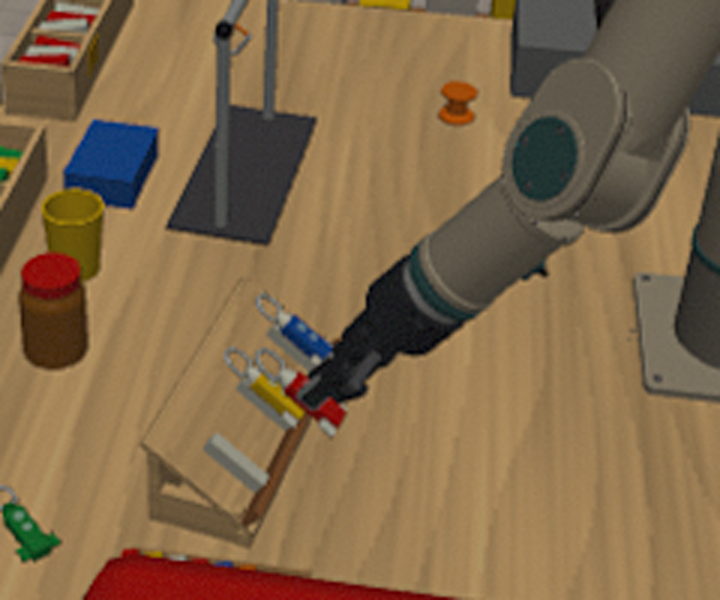

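The red rocket is held and off the rest at crop (320,400), and its neighbours haven't moved. I'll carry it to a standby point short of the hook.

```bash
python3 -m crank '[[[-0.06,0,-0.0875,0,0,0],[-0.07,-0.03,-0.085,0,0,0],[-0.085,-0.1,-0.08,0,0,0],[-0.095,-0.17,-0.075,0,0,0],[-0.105,-0.24,-0.075,0,0,0],[-0.115,-0.31,-0.07,0,0,-0.005],[-0.125,-0.38,-0.065,0,0,-0.01],[-0.135,-0.45,-0.06,-0.005,0,-0.0147],[-0.15,-0.52,-0.06,-0.0089,0,-0.0147],[-0.16,-0.59,-0.055,-0.0089,0,-0.0147],[-0.17,-0.66,-0.05,-0.0089,0,-0.0147],[-0.18,-0.72,-0.05,-0.0089,0,-0.0147]]]'
python3 - <<'E'
from h import *
F=FH; TG=lambda e,p: NOSE+(e-.057)*F[:,0]-p*F[:,2]+.017*-F[:,2]
print(env.get_state()['joint_positions'],env.get_state()['qvel']); row(TG(.009,-.05),toolR(F))
E
```

```text
time_s: 4.95
tcp_pos: [0.4636, 0.0368, 0.22]
orientation: [[-0.858, 0.102, 0.503], [0.071, 0.994, -0.08], [-0.509, -0.033, -0.86]]
force: [1.2, -0.4, -1.2]
gripper_width: 0.0193
grasp_force: 59.0
[ 0.4309  0.3072 -0.9591  2.4629  1.5541  0.5433 -0.3855] [ 1.7937  0.128  -1.3093  0.0176  0.3164 -0.0217  0.3933]
row [-0.0866, -0.3488, 0.0961, -0.0061, -0.0123, 0.0001] mm [ -65.  -261.6   72.1] deg [-2.2 -4.4  0. ]
```

```bash
python3 -m crank '[[[0,-0.03,0,0,0,0],[0,-0.03,0,0,0,0],[0,-0.03,0,0,0,0]]]'
python3 - <<'E'
from h import *
F=FH; TG=lambda e,p: NOSE+(e-.057)*F[:,0]-p*F[:,2]+.017*-F[:,2]
print(env.get_state()['joint_positions']); row(TG(-.02,-.06),toolR(F))
E
```

```text
time_s: 5.32
tcp_pos: [0.4624, 0.014, 0.2217]
orientation: [[-0.859, 0.105, 0.502], [0.074, 0.994, -0.082], [-0.507, -0.033, -0.861]]
force: [0.1, 0.3, -0.5]
gripper_width: 0.0195
grasp_force: 59.0
[ 0.6905  0.3932 -1.2472  2.467   1.5395  0.6635 -0.3251]
row [-0.0461, -0.3185, 0.0868, -0.0064, -0.0126, -0.0003] mm [ -34.5 -238.9   65.1] deg [-2.3 -4.5 -0.1]
```

```bash
python3 -m crank '[[[-0.03,0,0.02,0,-0.005,0],[-0.06,0.005,0.04,-0.003,-0.01,0],[-0.08,0.005,0.05,-0.006,-0.0126,0],[-0.08,0.005,0.05,-0.006,-0.0126,0],[-0.08,0.005,0.05,-0.006,-0.0126,0]]]'
python3 - <<'E'
from h import *
F=FH; TG=lambda e,p: NOSE+(e-.057)*F[:,0]-p*F[:,2]+.017*-F[:,2]
print(env.get_state()['joint_positions']); row(TG(-.02,-.06),toolR(F))
E
```

```text
time_s: 5.95
tcp_pos: [0.5326, 0.0118, 0.2203]
orientation: [[-0.816, 0.082, 0.572], [0.065, 0.997, -0.05], [-0.574, -0.003, -0.819]]
force: [-0.6, 0.4, -0.5]
gripper_width: 0.0193
grasp_force: 59.1
[ 0.6732  0.51   -1.196   2.4     1.7455  0.7125 -0.3903]
row [0.0372, -0.3266, 0.0227, -0.0004, 0.0001, 0.0003] mm [  27.9 -244.9   17. ] deg [-0.1  0.   0.1]
```

```bash
python3 -m crank '[[[0.005,-0.04,0,0,0,0],[0.01,-0.08,0,0,0,0],[0.018,-0.12,0,0,0,0],[0.026,-0.16,0,0,0,0],[0.026,-0.16,0,0,0,0]]]'
python3 - <<'E'
from h import *
F=FH; TG=lambda e,p: NOSE+(e-.057)*F[:,0]-p*F[:,2]+.017*-F[:,2]
print(env.get_state()['joint_positions']); row(TG(-.02,-.06),toolR(F))
E
```

```text
time_s: 6.58
tcp_pos: [0.5062, -0.1087, 0.2096]
orientation: [[-0.816, 0.086, 0.572], [0.068, 0.996, -0.053], [-0.574, -0.004, -0.819]]
force: [-0.2, -0.4, -0.6]
gripper_width: 0.0194
grasp_force: 59.1
[ 1.0447  0.5165 -1.184   2.4475  1.9468  0.5247 -0.2705]
row [0.0103, -0.1636, 0.0237, -0.0009, 0.0001, -0.0001] mm [   7.7 -122.7   17.8] deg [-0.3  0.  -0. ]
```

```bash
python3 -m crank '[[[0.0,-0.05,0,0,0,0],[0.0,-0.1,0,0,0,0],[0.0,-0.14,0,0,0,0],[0.01,-0.1636,0.0,0,0,0],[0.01,-0.1636,0.0,0,0,0],[0.01,-0.1636,0.0,0,0,0]]]'
python3 - <<'E'
from h import *
F=FH; TG=lambda e,p: NOSE+(e-.057)*F[:,0]-p*F[:,2]+.017*-F[:,2]
print(env.get_state()['joint_positions']); row(TG(-.02,-.06),toolR(F));row(TG(.009,-.03),toolR(F))
W=np.zeros((600,800,3),np.uint8)
for i,(n,X) in enumerate((("side",(130,170)),("top",(0,0)))):
    im,d=vision.capture(n); np.savez(n+"1.npz",im=im,d=d); c=proj(n,NOSE)[0].astype(int)
    q=cv2.resize(im[c[1]-40:c[1]+40,c[0]-33:c[0]+33],None,fx=6,fy=6,interpolation=cv2.INTER_CUBIC); W[:480,400*i:400*i+396]=q;print(n,c)
save("pics/s3.png",W)
E
```

```text
time_s: 7.32
tcp_pos: [0.4923, -0.2262, 0.2068]
orientation: [[-0.815, 0.078, 0.574], [0.062, 0.997, -0.048], [-0.576, -0.003, -0.817]]
force: [0.6, -0.7, -0.1]
gripper_width: 0.0196
grasp_force: 59.2
[ 1.3164  0.5349 -1.0657  2.3569  1.9834  0.2707  0.0344]
row [0.0038, -0.006, 0.0231, -0.0001, 0.0005, 0.0007] mm [ 2.9 -4.5 17.3] deg [-0.   0.2  0.3]
row [-0.0347, -0.0062, 0.0632, -0.0001, 0.0005, 0.0007] mm [-26.   -4.6  47.4] deg [-0.   0.2  0.3]
side [263 141]
top [342 187]
```

View pics/s3.png

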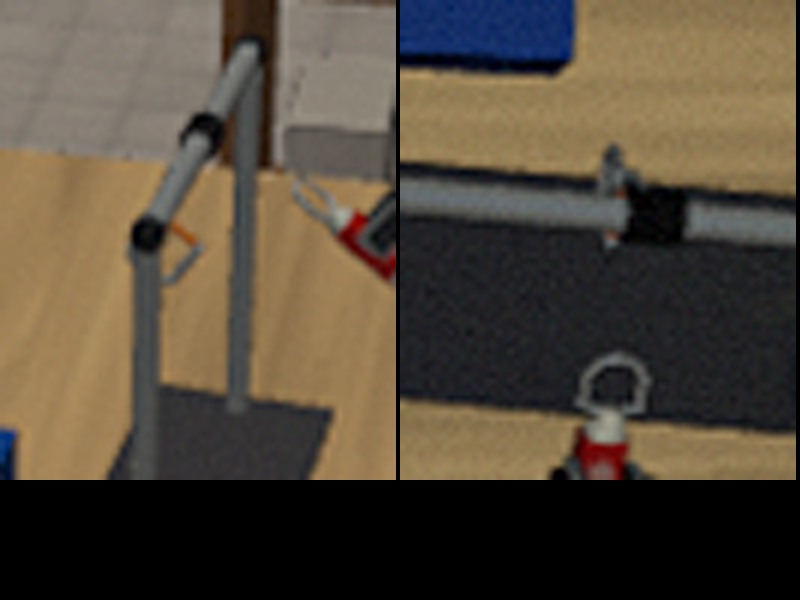

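The side crop shows the eye at (310,190), in front of the shut hook at (180,245). In the top crop the eye is at (615,380) and the nose at (610,245), so y is nearly aligned. I'll measure the eye's actual position relative to the TCP.

```bash
cat >> h.py <<'E'
def eye(f,tcp,T):
    U=np.c_[-T[:,0],T[:,1],-T[:,2]]; o=tcp+.017*U[:,2]-.006*U[:,0]  # nominal rocket mid
    for n in("side","top"):
        D=np.load(n+f+".npz"); P=cloud(n,D["d"]); q=(P-o)@U; im=D["im"].astype(int)
        e=q[(abs(q[...,1])<.025)&(abs(q[...,2])<.012)&(q[...,0]>.044)&(q[...,0]<.08)]
        print(n,"eye pts",len(e),"x max",np.percentile(e[:,0],[90,97,100]),"y",np.percentile(e[:,1],[3,50,97]),"z",np.percentile(e[:,2],[10,50,90]))
        r=q[(im[...,0]>2*im[...,1])&(im[...,0]>2*im[...,2])&(np.linalg.norm(q,axis=-1)<.06)]
        print("  red x",np.percentile(r[:,0],[2,98]),"y",np.percentile(r[:,1],[3,97]),"z",np.percentile(r[:,2],[3,97]))
        far=e[e[:,0]>np.percentile(e[:,0],75)]; near=e[e[:,0]<np.percentile(e[:,0],40)]
        print("  far",far.mean(0),"near",near.mean(0), "world far",o+U@far.mean(0))
E
python3 -c "
from h import *
s=env.get_state(); eye('1',np.array(s['tcp_pos']),np.array(s['orientation']))"
```

```text
side eye pts 12 x max [0.0621 0.0633 0.0639] y [-0.011   0.0034  0.0177] z [-0.0029 -0.0008  0.001 ]
  red x [-0.0282  0.0251] y [-0.004  0.02 ] z [-0.0078  0.0089]
  far [ 0.0624  0.0072 -0.0002] near [ 0.0489  0.0003 -0.0009] world far [ 0.5292 -0.2218  0.253 ]
top eye pts 30 x max [0.0645 0.0657 0.0671] y [-0.0132  0.001   0.0133] z [0.0013 0.0029 0.0049]
  red x [-0.0172  0.0263] y [-0.0104  0.0087] z [0.0061 0.0165]
  far [0.0645 0.0024 0.0032] near [ 0.0504 -0.0016  0.0034] world far [ 0.5286 -0.2266  0.2571]
```

```bash
python3 -m crank '[[[-0.0347,-0.0075,0.01,0,0.0005,0.0007],[-0.0347,-0.0075,0.03,0,0.0005,0.0007],[-0.0347,-0.0075,0.05,0,0.0005,0.0007],[-0.0347,-0.0075,0.0632,0,0.0005,0.0007],[-0.0347,-0.0075,0.0632,0,0.0005,0.0007],[-0.0347,-0.0075,0.0632,0,0.0005,0.0007]]]'
python3 - <<'E'
from h import *
F=FH; TG=lambda e,p: NOSE+(e-.057)*F[:,0]-p*F[:,2]+.017*-F[:,2]
s=env.get_state();print(s['joint_positions']); row(TG(.009,-.03),toolR(F));row(TG(.009,0),toolR(F))
W=np.zeros((600,800,3),np.uint8)
for i,n in enumerate(("side","top")):
    im,d=vision.capture(n); np.savez(n+"2.npz",im=im,d=d); c=proj(n,NOSE)[0].astype(int)
    q=cv2.resize(im[c[1]-25:c[1]+25,c[0]-20:c[0]+20],None,fx=10,fy=10,interpolation=cv2.INTER_CUBIC); W[:500,400*i:400*i+400]=q
save("pics/s4.png",W); eye('2',np.array(s['tcp_pos']),np.array(s['orientation']))
E
```

```text
time_s: 8.18
tcp_pos: [0.5397, -0.2373, 0.183]
orientation: [[-0.816, 0.084, 0.571], [0.068, 0.996, -0.049], [-0.573, -0.001, -0.819]]
force: [0.0, -0.2, -0.8]
gripper_width: 0.0197
grasp_force: 59.1
[ 1.2336  0.66   -1.0644  2.2718  1.9174  0.3794  0.1166]
row [-0.0007, 0.0036, 0.0002, -0.0003, -0.0001, -0.0002] mm [-0.5  2.7  0.1] deg [-0.1 -0.  -0.1]
row [-0.0007, 0.0037, 0.0402, -0.0003, -0.0001, -0.0002] mm [-0.5  2.7 30.1] deg [-0.1 -0.  -0.1]
side eye pts 14 x max [0.0623 0.0633 0.0634] y [-0.0129  0.0022  0.0144] z [-0.0048 -0.0015  0.0017]
  red x [-0.0306  0.0252] y [-0.0035  0.0178] z [-0.0076  0.0104]
  far [ 0.0613  0.0008 -0.0004] near [ 0.0483  0.0001 -0.002 ] world far [ 0.5754 -0.2395  0.2283]
top eye pts 27 x max [0.0641 0.0663 0.0667] y [-0.0136 -0.0006  0.0125] z [0.0006 0.0032 0.0054]
  red x [-0.0127  0.0266] y [-0.0108  0.0099] z [0.0058 0.0155]
  far [ 0.0642 -0.0006  0.0038] near [ 0.0511 -0.0012  0.0036] world far [ 0.5753 -0.2409  0.2334]
```

View pics/s4.png

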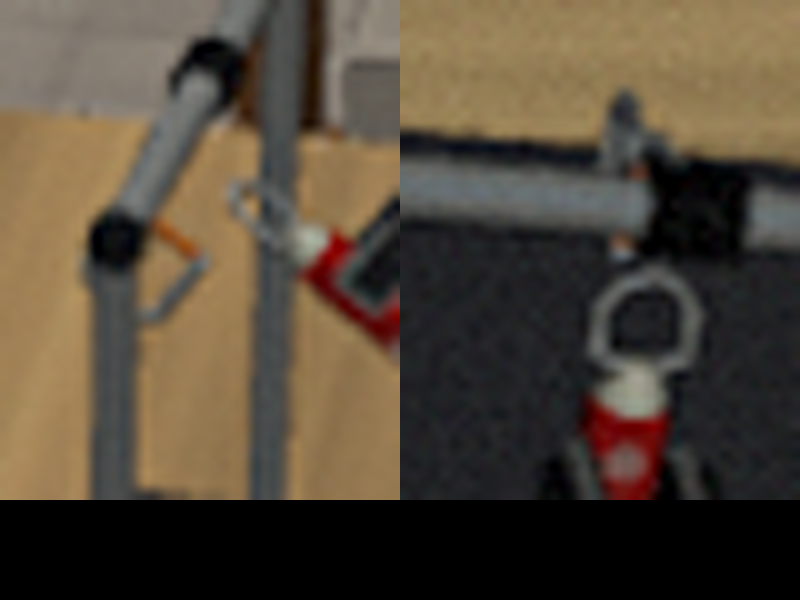

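Eye and nose line up once parallax is allowed for: top eye column 648, nose 622, so about 2.5 mm in y is left to correct. I'll go to the gate first.

```bash
python3 -m crank '[[[-0.0007,0.0035,0,0,0,0],[-0.0007,0.0036,0.012,0,0,0],[-0.0007,0.0036,0.024,0,0,0],[-0.0007,0.0036,0.03,0,0,0],[-0.0007,0.0036,0.03,0,0,0]]]'
python3 - <<'E'
from h import *
F=FH; TG=lambda e,p: NOSE+(e-.057)*F[:,0]-p*F[:,2]+.017*-F[:,2]
s=env.get_state();print(s['joint_positions']); row(TG(.009,.015),toolR(F));row(TG(.009,.031),toolR(F))
W=np.zeros((600,800,3),np.uint8)
for i,n in enumerate(("side","top")):
    im,d=vision.capture(n); np.savez(n+"3.npz",im=im,d=d); c=proj(n,NOSE)[0].astype(int)
    q=cv2.resize(im[c[1]-25:c[1]+25,c[0]-20:c[0]+20],None,fx=10,fy=10,interpolation=cv2.INTER_CUBIC); W[:500,400*i:400*i+400]=q
save("pics/s5.png",W)
E
```

```text
time_s: 8.9
tcp_pos: [0.5533, -0.2358, 0.1639]
orientation: [[-0.817, 0.084, 0.571], [0.069, 0.996, -0.048], [-0.573, 0.0, -0.82]]
force: [0.1, -0.2, -0.1]
gripper_width: 0.0195
grasp_force: 59.2
[ 1.2024  0.7274 -1.0717  2.2614  1.9713  0.445   0.076 ]
row [-0.0005, 0.0001, 0.0291, -0.0002, -0.0002, -0.0004] mm [-0.4  0.1 21.9] deg [-0.1 -0.1 -0.1]
row [-0.0005, 0.0001, 0.0505, -0.0002, -0.0002, -0.0004] mm [-0.4  0.1 37.9] deg [-0.1 -0.1 -0.1]
```

View pics/s5.png

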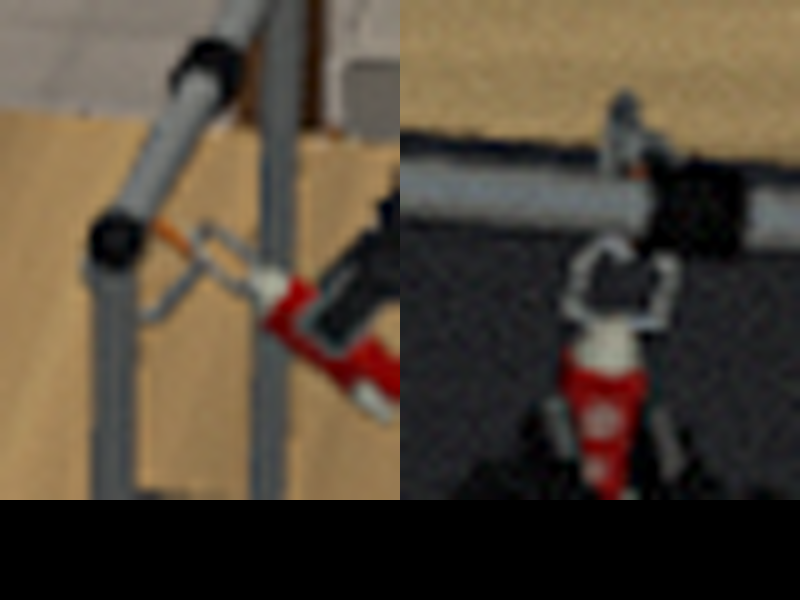

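The eye now sits just above the gate, centred on the nose (top column 622) and in line in the side crop. I'll push through the gate.

```bash
python3 -m crank '[[[-0.0005,0,0.008,0,0,0],[-0.0005,0,0.016,0,0,0],[-0.0005,0,0.024,0,0,0],[-0.0005,0,0.03,0,0,0],[-0.0005,0,0.03,0,0,0]]]'; python3 -m crank '[[[0,0,0.006,0,0,0],[0,0,0.012,0,0,0],[0,0,0.018,0,0,0],[0,0,0.018,0,0,0]]]'
python3 - <<'E'
from h import *
F=FH; TG=lambda e,p: NOSE+(e-.057)*F[:,0]-p*F[:,2]+.017*-F[:,2]
s=env.get_state();row(TG(.009,.031),toolR(F))
W=np.zeros((600,800,3),np.uint8)
for i,n in enumerate(("side","top")):
    im,d=vision.capture(n); np.savez(n+"4.npz",im=im,d=d); c=proj(n,NOSE)[0].astype(int)
    q=cv2.resize(im[c[1]-25:c[1]+25,c[0]-20:c[0]+20],None,fx=10,fy=10,interpolation=cv2.INTER_CUBIC); W[:500,400*i:400*i+400]=q
save("pics/s6.png",W)
E
```

```text
time_s: 9.62
tcp_pos: [0.566, -0.237, 0.1456]
orientation: [[-0.817, 0.085, 0.57], [0.07, 0.996, -0.049], [-0.572, -0.0, -0.82]]
force: [-3.1, -0.1, -0.1]
gripper_width: 0.0194
grasp_force: 59.3
time_s: 10.12
tcp_pos: [0.5745, -0.2378, 0.1351]
orientation: [[-0.816, 0.085, 0.571], [0.069, 0.996, -0.049], [-0.573, -0.0, -0.819]]
force: [0.6, 0.6, -1.4]
gripper_width: 0.0193
grasp_force: 59.2
row [0.0007, 0.0004, 0.0027, -0.0003, -0.0, -0.0003] mm [0.5 0.3 2. ] deg [-0.1 -0.  -0.1]
```

View pics/s6.png

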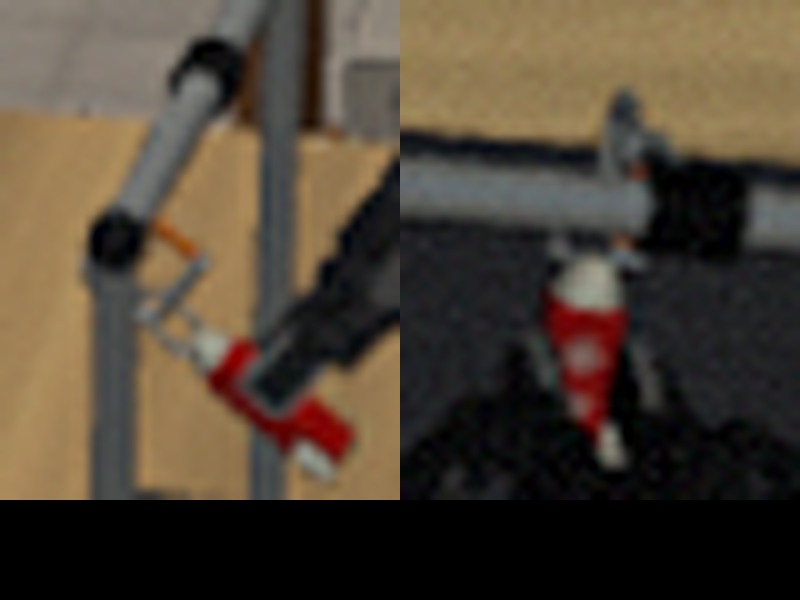

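The gate is shut again (side crop, orange from (155,222) to the nose at (203,258)) with the eye inside, and the force has dropped to about zero. I'll dwell briefly, release and back off.

```bash
python3 -m crank '[[[0,0,0.001,0,0,0],[0,0,0.001,0,0,0],[0,0,0.001,0,0,0]]]'; python3 -m crank '[[[0,0,0,0,0,0],[0,0,0,0,0,0],[0,0,0,0,0,0],[0,0,-0.03,0,0,0],[0,0,-0.08,0,0,0],[0,0,-0.14,0,0,0],[0.02,0,-0.18,0,0,0],[0.02,0,-0.18,0,0,0]]]' -1; python3 -m crank '[[[0,0,0,0,0,0],[0,0,0,0,0,0],[0,0,0,0,0,0],[0,0,0,0,0,0],[0,0,0,0,0,0],[0,0,0,0,0,0],[0,0,0,0,0,0],[0,0,0,0,0,0],[0,0,0,0,0,0],[0,0,0,0,0,0],[0,0,0,0,0,0],[0,0,0,0,0,0]]]' >/dev/null
for i in 1 2 3 4 ; do python3 -m crank '[[[0,0,0,0,0,0],[0,0,0,0,0,0],[0,0,0,0,0,0],[0,0,0,0,0,0],[0,0,0,0,0,0],[0,0,0,0,0,0],[0,0,0,0,0,0],[0,0,0,0,0,0],[0,0,0,0,0,0],[0,0,0,0,0,0],[0,0,0,0,0,0],[0,0,0,0,0,0]]]' >/dev/null; done
python3 - <<'E'
from h import *
s=env.get_state();print(s['time_s'],s['force'],s['gripper_width'],s['joint_positions'])
W=np.zeros((600,800,3),np.uint8)
for i,n in enumerate(("side","top")):
    im,d=vision.capture(n); np.savez(n+"5.npz",im=im,d=d); c=proj(n,NOSE)[0].astype(int)
    q=cv2.resize(im[c[1]-30:c[1]+70,c[0]-40:c[0]+40],None,fx=5,fy=5,interpolation=cv2.INTER_CUBIC); W[:500,400*i:400*i+400]=q
save("pics/s7.png",W)
# swing check between frames
def redc():
    im=vision.capture("side")[0].astype(int)[130:190,220:300]; m=(im[...,0]>2*im[...,1])&(im[...,0]>2*im[...,2])&(im[...,0]>60); v,u=np.nonzero(m); return len(u),u.mean()+220,v.mean()+130
for _ in range(5): print(redc())
E
```

```text
time_s: 10.6
tcp_pos: [0.5745, -0.238, 0.1348]
orientation: [[-0.816, 0.085, 0.571], [0.069, 0.996, -0.049], [-0.573, -0.001, -0.819]]
force: [-0.1, -0.3, -1.5]
gripper_width: 0.0195
grasp_force: 59.2
time_s: 11.6
tcp_pos: [0.4834, -0.2314, 0.2372]
orientation: [[-0.817, 0.088, 0.57], [0.07, 0.996, -0.053], [-0.573, -0.003, -0.82]]
force: [0.1, 0.3, -0.1]
gripper_width: 0.0857
grasp_force: 0.0
19.1 [-0.0458 -0.0115 -0.7347] 0.08507574254759868 [ 1.4253  0.487  -1.169   2.3234  1.5757  0.2443  0.4281]
(22, np.float64(257.4090909090909), np.float64(162.95454545454544))
(21, np.float64(257.3809523809524), np.float64(163.04761904761904))
(20, np.float64(257.35), np.float64(163.3))
(21, np.float64(257.3809523809524), np.float64(163.04761904761904))
(21, np.float64(257.3809523809524), np.float64(163.04761904761904))
```

View pics/s7.png

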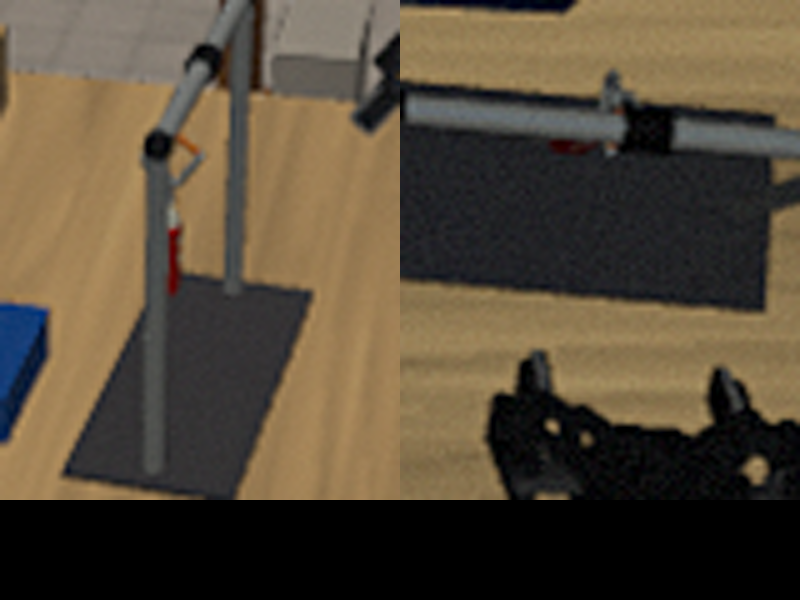

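The rocket hangs vertically on the hook. In the side crop its body is at (173,260); in the top crop its column offset from the nose is just parallax. The gate is shut, the rocket has stopped swinging and the gripper is clear.

```bash
python3 -c "
from h import *
print(finish_job())"
```

```text
the job is handed in; nothing more can be done
None
```

The red rocket hangs still on the snap hook with the gate shut behind its eye and the arm clear of it. I handed the job in about 19 s into the run; no verdict came back.

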